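# Get the dropper bottle from between the tall bottles and set it up on the shaker

## Robot

A 6-joint arm with a two-finger parallel gripper is mounted at the origin on a cart in front of the work surface, level with it; the furniture and walls round the work are solid. World frame = base frame: x ahead of the robot, y to its left, z up, the work surface at z = 0. Lengths are in m, angles in rad, forces in N, time in s.
With the tool pointing down it reaches from about 0.25 to 0.775 m from the base axis. Payload 4 kg.
Tool frame: the origin (TCP) lies on the centre line of the jaws, within the pads' length; the fingertips stand 25 mm ahead of it and the grasp point (between the pads) lies 6 mm ahead of it; z points along the fingers, y is the line along which they close (so a half turn about z gives the same grasp; the last joint's range is limited). The gripper opens to 94 mm and grips with 3 to 60 N. Pads are 16 mm wide; open, the fingers measure 119 mm over their backs; the gripper's body (75 mm by 177 mm) begins 78 mm behind the grasp point.
Start: joints at [1.068, 0.087, 1.371, -0, 1.684, -0.103], TCP at [0.214, 0.507, 0.231] pointing down, gripper open.
Joint ranges: [-3.1, 3.1], [-0.76, 2.03], [0.27, 2.55], [-1.08, 4.22], [0.17, 2.65], [-2.57, 2.57]. Speed limits (rad/s): [2.79, 2.79, 3.14, 3.14, 3.14, 3.14].

## Interface

Orientations are given as [roll, pitch, yaw] about the fixed x, y, z axes, in that order (R = Rz(yaw) Ry(pitch) Rx(roll)).
In Python, from bench import sensors, optics, ticket gives the robot as it stands.
- The arm moves only by the tool send_rows, never from a script. Its argument "rows" is a list of rows, each a list of 6 numbers: the shift along the world's x, y, z in mm, then the turn, a rotation vector about the world's x, y, z in rad. In form: [[x, y, z, wx, wy, wz], ...]. A call has 1 to 8 rows; each row shifts and turns the commanded pose from where the row before left it; what a row does not reach is not made up. A row lasts 1/12 s, in which the tool goes at most 41.7 mm and 7.16 degrees, less where a joint would pass 70% of its speed; a pose out of reach is approached as far as the arm can. A call is refused whole if a number of a shift passes 41.7 or a number of a turn 0.125, either way. A call with a gripper value outside its range is refused whole. "grip" is the finger opening in mm, from 0 to 94, set as the call begins (left out, the last holds). The fingers move at their own pace and stop on an object; the grip force is fixed at half the most. Time passes only in rows, so rows that do not move let the fingers close. It gives the time, the measured TCP pose, the force, the opening and the grip force at its end, in the units of the state.
- sensors.get_obs(): the state, without advancing time (a new reading comes with each control period).
- optics.snapshot(name): name is "scene" or "top" or "wrist"; returns the picture (400x640x3 uint8, red, green, blue); there is no depth.
- optics.camera_model(name): a dict with "vertical_fov" (degrees; the focal length in pixels is half the picture's height over the tangent of half this angle, whatever the lens; pixels are square), "cx", "cy" (the principal point, pixels), "R" (3x3) and "t" (3): a world point X has camera coordinates R X + t. Camera axes: x right, y down, z forward; pixel columns grow to the right and rows downward; lengths in m; the calibration is good to about 2 mm. A picture is of the moment at which its call begins: read the wrist's pose just before it. camera_model takes no time and is no camera call; for the wrist camera it gives the pose at the moment of the call.
- ticket.close_job(): hands the job in; it is judged then, once.
The state is a dict: "time": time; "joint_positions": joint angles; "qvel": joint speeds; "joint_torque": joint torques, N m; "tool_pos": TCP position; "ee_rot": TCP orientation; "wrist_force": force on the tool from outside, world axes, zero at the start; "wrist_torque": the same for the moment, N m; "width": finger opening in m; "finger_force": force on a finger pad.
Only numpy, scipy, OpenCV 4.12 (cv2) and the standard library are available. Lean on these libraries where they do the work, as an engineer would, in place of code of your own. Each camera call takes 0.05 s, during which the arm holds its last target. There are 200 camera calls.

## Task

The brown dropper bottle has to go onto the bench shaker, but it is hemmed in at the back between the taller white and black bottles in the grey spill tray: stand those two in the yellow tray before you touch it. Seat the aluminium sleeve in the shaker's round socket and only then stand the dropper bottle in the sleeve. After that, put the white and the black bottle back in the spill tray, each on the very spot where it stood, and keep all bottles upright throughout.

Things in the scene. Friction and masses are not known exactly. Their poses are not given: they have to be found in the camera images.
- white_bottle: white bottle with a teal and green label and a round white cap, 61 mm across and 197 mm tall, about 0.2 kg. The cap, 37 mm across, covers the heights from 171 to 197 mm (the bottle narrows to it at the shoulder). Origin: centre of its underside; z up when it stands.
- black_bottle: black bottle with an orange and white label, square with rounded corners, 68 x 68 mm and 181 mm tall, about 0.45 kg. Straight sides up to about 140 mm, round black screw cap 44 mm across from 158 to 181 mm height. Origin: centre of its underside; x and y square to its sides; z up.
- dropper_bottle: small brown dropper bottle with a black rubber bulb, 33 mm across and 102 mm tall, 0.07 kg. The round body is straight up to about 50 mm, then narrows to a collar 24 mm across (62 to 77 mm height) and a bulb 13 mm across above it. Origin: centre of its underside; z up.
- sleeve: plain turned aluminium adapter sleeve, a thick-walled cup 60 mm across and 44 mm tall, open at the top: bore 42 mm across, inner floor 8 mm above its underside, foot edge chamfered 3 mm, 0.22 kg. It stands loose on the worktop, open end up. Origin: centre of its underside; z up. In the socket it stands 24 mm proud of the platform.
- shaker: bench shaker, fixed in place: white housing 150 (x) x 130 (y) x 46 mm with a control strip on its -x side and a dark square platform 100 x 100 mm on top, the platform's upper face 74 mm above the worktop. Origin: centre of its underside on the worktop; the platform and its socket lie 12 mm towards +x from it. It does not run.
- socket (a point): centre of the floor of the round socket in the shaker's platform, 54 mm above the worktop. The socket is 67 mm across and 20 mm deep, with a 3 mm chamfer round its mouth; z up.
- yellow_tray: pale yellow open tray, the side area, fixed in place: 220 mm along its x axis, 100 mm along its y axis, walls 25 mm high and 3 mm thick, inner floor 3 mm above the worktop. Origin: centre of its underside. Two bottles stand in it side by side at about x = +50 and -50 mm.
- spill_tray: low grey spill tray, fixed, in which the bottles start: 120 mm along its x axis, 215 mm along its y axis, rim 19 mm high, inner floor 4 mm above the worktop. Origin: centre of its underside. The white and the black bottle stand side by side, about 123 mm apart along y, either way round; the dropper bottle stands in the gap between them, some 20 mm farther back (+x).
Not all that is in view belongs to the job. Leave any orange look-alike of the dropper_bottle alone.

How it is judged:
By the outcome, as a careful person would: the job done as asked, in the order asked, and still so for the second after the job is handed in, with the robot touching nothing.
It also fails if it takes over 125 s, if anything falls off the work surface, if the arm or the gripper's body presses on something with over 40 N, if the wrist force passes 120 N, or if a joint passes its speed limit or range.

## Working session

There is one attempt and no reset: what is moved stays moved. The work goes in short steps, Python scripts to look and compute and a tool call to move; the robot and the scene stay as the last step left them, time stands still between calls to the robot, and variables do not carry over. Pictures are saved under pics/ and viewed, at most 14 in all, crops included, and the job is handed in when it is done.

Besides the shell and the picture viewer there is one more tool, called after "Request:" by a JSON object that holds its "name" and its "arguments". send_rows: Moves the arm, as the interface text tells. Its arguments: {"type":"object","properties":{"rows":{"type":"array"},"grip":{"type":"number"}},"required":["rows"]}

```bash
ls; mkdir -p pics; cat > h.py <<'E'
import numpy as np,cv2
from bench import sensors, optics, ticket
def snap(n,f):
    im=optics.snapshot(n); cv2.imwrite('pics/'+f+'.png',im[:,:,::-1]); return im
def px(n,u,v,z,m=None):
    m=m or optics.camera_model(n); f=200/np.tan(np.radians(m['vertical_fov'])/2)
    R=np.array(m['R']);t=np.array(m['t']); c=-R.T@t
    d=R.T@np.array([(u-m['cx'])/f,(v-m['cy'])/f,1]); return c+d*(z-c[2])/d[2]
def proj(n,X,m=None):
    m=m or optics.camera_model(n); f=200/np.tan(np.radians(m['vertical_fov'])/2)
    p=np.array(m['R'])@np.array(X)+np.array(m['t']); return np.array([m['cx']+f*p[0]/p[2],m['cy']+f*p[1]/p[2]])
E
python3 - <<'E'
from h import *
print(sensors.get_obs())
for n in ['scene','top']:
    snap(n,n+'0'); print(n,optics.camera_model(n))
E
```

```text
pics
{'time': 0.0, 'joint_positions': array([ 1.06792787e+00,  8.79165047e-02,  1.37222348e+00,  4.37560064e-05,
        1.68360418e+00, -1.03121716e-01]), 'qvel': array([-0.00036699, -0.00086844, -0.0013064 ,  0.00055531, -0.00116786,
       -0.0011429 ]), 'joint_torque': array([ 7.57725084e-04, -3.40182638e+01, -3.02429903e+01,  7.16538448e-02,
        3.30405752e-02, -1.03187108e-04]), 'tool_pos': array([0.21381688, 0.50620588, 0.22934078]), 'ee_rot': array([-3.13945706e+00, -2.64730946e-04,  2.74185051e+00]), 'wrist_force': array([ 0.51517139, -0.47049918, -0.8222911 ]), 'wrist_torque': array([-0.01678423, -0.00268643,  0.01816836]), 'finger_force': 0.0, 'width': 0.0940304191008311}
scene {'vertical_fov': 52.51477639118974, 'cx': 320.33030628863304, 'cy': 193.2792638649211, 'R': array([[-0.78014618,  0.62552046,  0.00980272],
       [ 0.55926178,  0.70435944, -0.43715448],
       [-0.28035371, -0.33556211, -0.89933301]]), 't': array([ 0.48908016, -0.32022545,  1.3231065 ])}
top {'vertical_fov': 56.872376476061035, 'cx': 317.1241482240269, 'cy': 201.71121564572016, 'R': array([[-8.76678243e-04, -9.99995502e-01,  2.86841413e-03],
       [-9.83780351e-01,  3.47932944e-04, -1.79376976e-01],
       [ 1.79375171e-01, -2.97914535e-03, -9.83776231e-01]]), 't': array([-0.019091  ,  0.60271889,  1.02096388])}
```

View pics/top0.png

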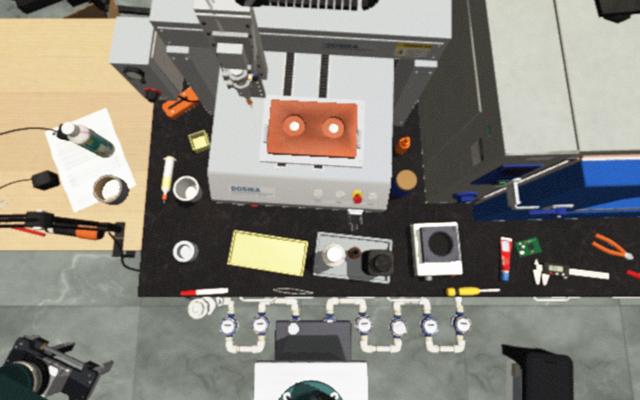

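View pics/scene0.png

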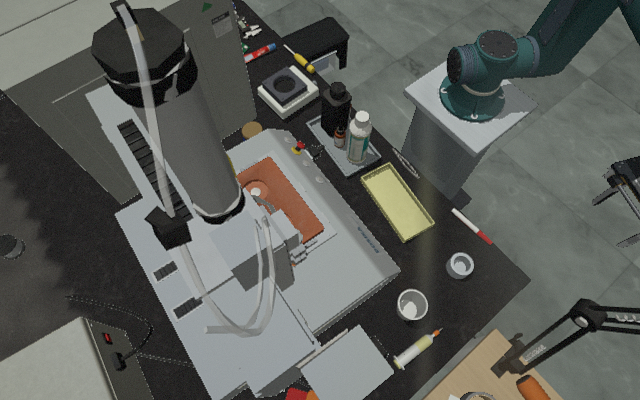

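```bash
python3 - <<'E'
from h import *
im=cv2.imread('pics/top0.png')
a=im[215:295,160:320];b=im[215:295,310:470]
a=cv2.resize(a,None,fx=5,fy=3.6*5/3.6,interpolation=cv2.INTER_CUBIC)
b=cv2.resize(b,None,fx=5,fy=5,interpolation=cv2.INTER_CUBIC)
cv2.imwrite('pics/c1.png',a[:300*2]);cv2.imwrite('pics/c2.png',b)
E
```

```text
(no output)
```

View pics/c1.png

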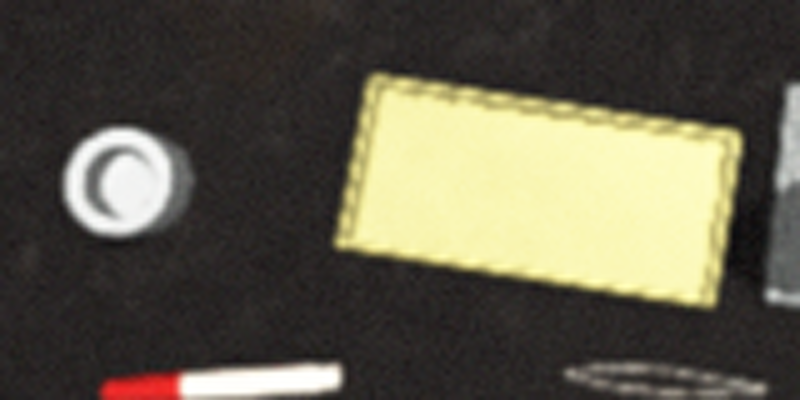

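View pics/c2.png

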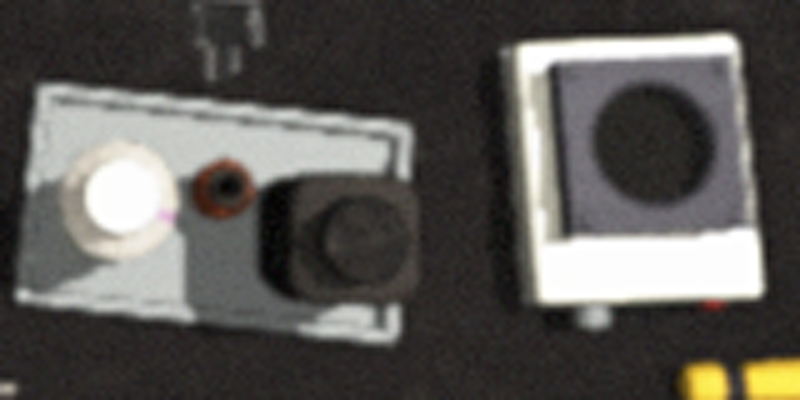

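```bash
python3 - <<'E'
from h import *
np.set_printoptions(precision=4,suppress=True)
def a(x,y,z): return px('top',160+x/5,215+y/5,z)
def b(x,y,z): return px('top',310+x/5,215+y/5,z)
print('sleeve',a(118,182,.044))
Y=np.array([a(*p,.025) for p in [(370,73),(742,130),(717,307),(335,247)]]);print(Y,Y.mean(0))
S=np.array([b(*p,.019) for p in [(40,85),(412,122),(395,343),(17,298)]]);print(S,S.mean(0))
for T in (Y,S):
  d=T[1]-T[0]+T[2]-T[3];e=T[0]-T[3]+T[1]-T[2];print(np.linalg.norm(d)/2,np.linalg.norm(e)/2,np.arctan2(d[1],d[0]),np.arctan2(e[1],e[0]))
print('white',b(122,197,.197),'drop',b(228,186,.102),'black',b(367,240,.181),'sock',b(655,145,.074))
for n in [(557,62),(728,58),(752,230),(568,235)]: print(b(*n,.074))
E
```

```text
sleeve [0.4599 0.3635 0.044 ]
[[0.5245 0.2258 0.025 ]
 [0.4908 0.0062 0.025 ]
 [0.389  0.0203 0.025 ]
 [0.4233 0.2421 0.025 ]] [0.4569 0.1236 0.025 ]
[[ 0.5179 -0.0221  0.019 ]
 [ 0.4958 -0.242   0.019 ]
 [ 0.3682 -0.2274  0.019 ]
 [ 0.3939 -0.0086  0.019 ]] [ 0.444 -0.125  0.019]
0.22333960046858878 0.10268546513957574 -1.723683864538358 -0.1485212520700451
0.220683198229453 0.12658168024447994 -1.6793130159002978 -0.11143870549612976
white [ 0.4452 -0.0614  0.197 ] drop [ 0.4547 -0.1236  0.102 ] black [ 0.4245 -0.184   0.181 ] sock [ 0.4786 -0.3665  0.074 ]
[ 0.5253 -0.3139  0.074 ]
[ 0.5275 -0.4108  0.074 ]
[ 0.4315 -0.4176  0.074 ]
[ 0.4288 -0.315   0.074 ]
```

Request:
{"name": "send_rows", "arguments": {"rows": [[14,-35,6,0,0,-0.08],[14,-35,6,0,0,-0.08],[14,-35,6,0,0,-0.08],[14,-35,6,0,0,-0.08],[14,-35,6,0,0,-0.08],[14,-35,6,0,0,-0.08],[14,-35,6,0,0,-0.08],[14,-35,6,0,0,-0.08]], "grip": 94}}

```text
time: 0.77
tool_pos: [0.326, 0.2249, 0.2784]
ee_rot: [-3.141, 0.0, 2.098]
wrist_force: [1.2, 0.4, 0.0]
width: 0.0943
finger_force: 0.0
```

Request:
{"name": "send_rows", "arguments": {"rows": [[14,-36,6,0,0,-0.08],[14,-36,6,0,0,-0.08],[14,-36,6,0,0,-0.08],[14,-36,6,0,0,-0.08],[14,-36,6,0,0,-0.08],[14,-36,6,0,0,-0.08],[14,-36,6,0,0,-0.08],[7,-36,6,0,0,-0.08]]}}

```text
time: 1.43
tool_pos: [0.4316, -0.0634, 0.326]
ee_rot: [-3.141, -0.0, 1.457]
wrist_force: [0.8, -0.7, 0.4]
width: 0.0939
finger_force: 0.0
```

Request:
{"name": "send_rows", "arguments": {"rows": [[0,-40,0,0,0,0],[0,-20,0,0,0,0],[0,0,0,0,0,0],[0,0,0,0,0,0]]}}

```text
time: 1.77
tool_pos: [0.4308, -0.122, 0.3257]
ee_rot: [-3.14, -0.001, 1.459]
wrist_force: [-0.6, -0.1, -0.9]
width: 0.094
finger_force: 0.0
```

```bash
python3 - <<'E'
from h import *
o=sensors.get_obs();print(o['tool_pos'],o['ee_rot'],o['joint_positions'],o['time'])
m=optics.camera_model('wrist');np.save('w1.npy',m,allow_pickle=True)
im=snap('wrist','w1')
print(-np.array(m['R']).T@m['t'],m)
for n,X in dict(white=(.4452,-.0614,.197),black=(.4245,-.184,.181),drop=(.4547,-.1236,.102)).items(): print(n,proj('wrist',X,m))
E
```

```text
[ 0.43084457 -0.12199515  0.32573998] [-3.14001400e+00 -1.04159232e-03  1.45932272e+00] [-4.03068669e-01 -1.38989918e-01  1.40464774e+00  5.70454557e-04
  1.87774623e+00 -2.91424014e-01] 1.7667
[ 0.44010254 -0.047934    0.47927639] {'vertical_fov': 60.4093090989295, 'cx': 319.75112305168284, 'cy': 194.06152185658246, 'R': array([[ 0.99385068, -0.11068857, -0.00297855],
       [-0.10622235, -0.96065511,  0.25662925],
       [-0.03126729, -0.25473476, -0.96650533]]), 't': array([-0.4412744 , -0.12229565,  0.46477355])}
white [328.95649673 119.34055945]
black [320.22148107 253.36028499]
drop [341.26070347 171.05117516]
```

View pics/w1.png

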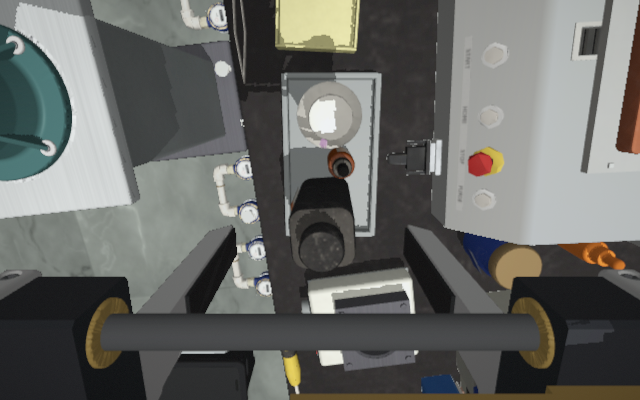

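```bash
python3 - <<'E'
from h import *
im=cv2.imread('pics/w1.png')[65:275,270:390]
cv2.imwrite('pics/c3.png',cv2.resize(im,None,fx=2.8,fy=2.8,interpolation=cv2.INTER_CUBIC).clip(0,255) if 0 else cv2.convertScaleAbs(cv2.resize(im,(336*2-2,590)[::1] if 0 else (342,598),interpolation=cv2.INTER_CUBIC),alpha=1.5,beta=20))
E
```

```text
(no output)
```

View pics/c3.png

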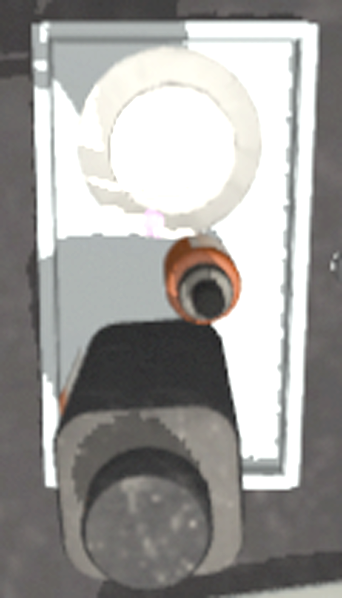

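```bash
python3 - <<'E'
from h import *
np.set_printoptions(precision=4,suppress=True)
m=np.load('w1.npy',allow_pickle=True).item()
c=lambda x,y,z:px('wrist',270+x/2.85,65+y/2.848,z,m)
print('white',c(173,147,.201),'black',c(147,533,.185),'drop',c(209,297,.106))
T=np.array([c(*p,.019) for p in [(33,22),(318,22),(297,488),(45,488)]]);print(T,T.mean(0))
print('blk shoulder',[c(*p,.148) for p in [(57,470),(242,470),(150,408)]])
b=lambda x,y,z: px('top',310+x/5,215+y/5,z)
print('top: white',b(122,197,.201),'black',b(367,240,.185),'drop',b(228,186,.106))
E
```

```text
white [ 0.4467 -0.0593  0.201 ] black [ 0.4261 -0.1811  0.185 ] drop [ 0.457  -0.1211  0.106 ]
[[ 0.3947 -0.0058  0.019 ]
 [ 0.5207 -0.0198  0.019 ]
 [ 0.4958 -0.2401  0.019 ]
 [ 0.3699 -0.2262  0.019 ]] [ 0.4453 -0.123   0.019 ]
blk shoulder [array([ 0.3948, -0.1699,  0.148 ]), array([ 0.461 , -0.1771,  0.148 ]), array([ 0.4306, -0.1503,  0.148 ])]
top: white [ 0.445  -0.0612  0.201 ] black [ 0.4244 -0.1832  0.185 ] drop [ 0.4545 -0.1232  0.106 ]
```

Request:
{"name": "send_rows", "arguments": {"rows": [[7,31,0,0,0,0],[8,31,0,0,0,0],[0,0,-5,0,0,0],[0,0,-30,0,0,0],[0,0,-30,0,0,0],[0,0,-30,0,0,0],[0,0,-30,0,0,0],[0,0,-25,0,0,0]]}}

```text
time: 2.48
tool_pos: [0.445, -0.0579, 0.1742]
ee_rot: [-3.14, -0.0, 1.465]
wrist_force: [-0.1, -0.7, -0.8]
width: 0.0942
finger_force: 0.0
```

Request:
{"name": "send_rows", "arguments": {"rows": [[0,0,-20,0,0,0],[0,0,-12,0,0,0],[0,0,-6,0,0,0],[0,0,0,0,0,0],[0,0,0,0,0,0]]}}

```text
time: 2.9
tool_pos: [0.4466, -0.0592, 0.1395]
ee_rot: [3.14, 0.0, 1.463]
wrist_force: [0.2, 0.4, -0.4]
width: 0.0941
finger_force: 0.0
```

Request:
{"name": "send_rows", "arguments": {"rows": [[0,0,0,0,0,0],[0,0,0,0,0,0],[0,0,0,0,0,0],[0,0,0,0,0,0],[0,0,0,0,0,0],[0,0,0,0,0,0]], "grip": 64}}

```text
time: 3.4
tool_pos: [0.4462, -0.0594, 0.1387]
ee_rot: [3.141, 0.0, 1.462]
wrist_force: [0.2, -0.4, 0.7]
width: 0.0644
finger_force: 0.0
```

Request:
{"name": "send_rows", "arguments": {"rows": [[0,0,0,0,0,0],[0,0,0,0,0,0],[0,0,0,0,0,0],[0,0,0,0,0,0]], "grip": 40}}

```text
time: 3.73
tool_pos: [0.4462, -0.0594, 0.1386]
ee_rot: [3.141, 0.0, 1.462]
wrist_force: [0.4, -0.2, -0.2]
width: 0.0597
finger_force: 30.0
```

Request:
{"name": "send_rows", "arguments": {"rows": [[0,0,6,0,0,0],[0,0,18,0,0,0],[0,0,20,0,0,0],[0,4,16,0,0,0],[1,15,0,0,0,0],[2,25,0,0,0,-0.01],[3,30,0,0,0,-0.01],[3,33,0,0,0,-0.01]]}}

```text
time: 4.4
tool_pos: [0.455, 0.0481, 0.1988]
ee_rot: [3.141, 0.0, 1.429]
wrist_force: [-0.1, -0.1, -2.1]
width: 0.0598
finger_force: 30.0
```

Request:
{"name": "send_rows", "arguments": {"rows": [[3,33,0,0,0,-0.01],[3,33,0,0,0,0],[2,30,0,0,0,0],[2,22,0,0,0,0],[0,12,0,0,0,0],[0,0,-15,0,0,0],[0,0,-20,0,0,0],[0,0,-12,0,0,0]]}}

```text
time: 5.07
tool_pos: [0.4643, 0.1773, 0.1498]
ee_rot: [-3.14, 0.001, 1.422]
wrist_force: [-0.0, -0.5, -2.2]
width: 0.0599
finger_force: 30.0
```

Request:
{"name": "send_rows", "arguments": {"rows": [[0,0,-6,0,0,0],[0,0,-4,0,0,0],[0,0,0,0,0,0],[0,0,0,0,0,0]]}}

```text
time: 5.4
tool_pos: [0.4655, 0.1774, 0.1421]
ee_rot: [3.141, -0.0, 1.421]
wrist_force: [-0.3, 0.1, -1.4]
width: 0.0602
finger_force: 30.0
```

Request:
{"name": "send_rows", "arguments": {"rows": [[0,0,-2,0,0,0],[0,0,-1.5,0,0,0],[0,0,-1,0,0,0],[0,0,0,0,0,0],[0,0,0,0,0,0]]}}

```text
time: 5.82
tool_pos: [0.4655, 0.1777, 0.1376]
ee_rot: [3.14, -0.0, 1.422]
wrist_force: [0.5, 0.0, 0.6]
width: 0.0598
finger_force: 30.0
```

Request:
{"name": "send_rows", "arguments": {"rows": [[0,0,0,0,0,0],[0,0,0,0,0,0],[0,0,0,0,0,0],[0,0,0,0,0,0],[0,0,0,0,0,0],[0,0,10,0,0,0],[0,0,25,0,0,0],[0,0,35,0,0,0]], "grip": 94}}

```text
time: 6.48
tool_pos: [0.4632, 0.1771, 0.205]
ee_rot: [-3.135, 0.003, 1.422]
wrist_force: [0.6, 0.4, 0.4]
width: 0.0942
finger_force: 0.0
```

Request:
{"name": "send_rows", "arguments": {"rows": [[0,0,35,0,0,0],[0,-10,20,0,0,0],[-3,-25,0,0,0,0.01],[-4,-37,0,0,0,0.01],[-4,-40,0,0,0,0.01],[-4,-40,0,0,0,0.01],[-5,-40,0,0,0,0],[-5,-40,0,0,0,0]]}}

```text
time: 7.15
tool_pos: [0.4396, -0.056, 0.2631]
ee_rot: [3.14, 0.0, 1.462]
wrist_force: [0.2, -0.1, -0.2]
width: 0.0945
finger_force: 0.0
```

Request:
{"name": "send_rows", "arguments": {"rows": [[-5,-40,0,0,0,0],[-4,-38,0,0,0,0],[-4,-32,0,0,0,0],[-2,-18,0,0,0,0],[0,0,0,0,0,0],[0,0,0,0,0,0]]}}

```text
time: 7.65
tool_pos: [0.4249, -0.1829, 0.2625]
ee_rot: [3.141, -0.001, 1.46]
wrist_force: [0.1, 0.3, -0.4]
width: 0.0939
finger_force: 0.0
```

```bash
python3 - <<'E'
from h import *
o=sensors.get_obs();print(o['tool_pos'],o['ee_rot'],o['time'])
m=optics.camera_model('wrist');np.save('w2.npy',m,allow_pickle=True)
im=snap('wrist','w2')
print(proj('wrist',(.4252,-.1822,.185),m),proj('wrist',(.4252,-.1822,.15),m))
t=optics.snapshot('top');cv2.imwrite('pics/both.png',np.vstack([im,cv2.resize(t[215:295,220:470],(640,200),interpolation=cv2.INTER_CUBIC)])[:,:,::-1])
E
```

```text
[ 0.42494367 -0.18287333  0.26250081] [ 3.14116069e+00 -5.29002545e-04  1.45960437e+00] 7.65
[319.31433221 211.24102376] [319.40769424 197.93584334]
```

View pics/both.png

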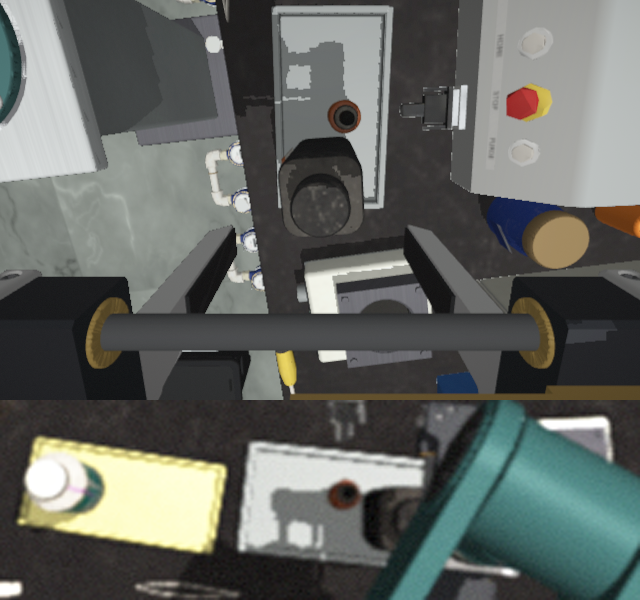

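Request:
{"name": "send_rows", "arguments": {"rows": [[1,3,-10,0,0,0],[0,0,-25,0,0,0],[0,0,-30,0,0,0],[0,0,-30,0,0,0],[0,0,-20,0,0,0],[0,0,-13,0,0,0],[0,0,0,0,0,0],[0,0,0,0,0,0]]}}

```text
time: 8.42
tool_pos: [0.4258, -0.1779, 0.1331]
ee_rot: [-3.14, -0.001, 1.464]
wrist_force: [1.3, -0.0, -0.4]
width: 0.0941
finger_force: 0.0
```

Request:
{"name": "send_rows", "arguments": {"rows": [[0,0,0,0,0,0],[0,0,0,0,0,0],[0,0,0,0,0,0],[0,0,0,0,0,0]], "grip": 71}}

```text
time: 8.75
tool_pos: [0.4267, -0.1796, 0.1351]
ee_rot: [3.139, 0.001, 1.462]
wrist_force: [0.1, 0.6, 0.8]
width: 0.0723
finger_force: 0.0
```

Request:
{"name": "send_rows", "arguments": {"rows": [[0,0,0,0,0,0],[0,0,0,0,0,0],[0,0,0,0,0,0],[0,0,0,0,0,0]], "grip": 40}}

```text
time: 9.08
tool_pos: [0.4268, -0.1796, 0.1349]
ee_rot: [3.139, 0.001, 1.462]
wrist_force: [0.4, 1.0, 3.5]
width: 0.0686
finger_force: 29.4
```

Request:
{"name": "send_rows", "arguments": {"rows": [[0,0,4,0,0,0],[0,0,10,0,0,0],[0,0,20,0,0,0],[0,0,25,0,0,0],[0,0,25,0,0,0],[0,0,20,0,0,0],[0,0,12,0,0,0],[0,5,2,0,0,0]]}}

```text
time: 9.75
tool_pos: [0.4266, -0.1753, 0.2543]
ee_rot: [3.139, 0.002, 1.461]
wrist_force: [0.7, -0.8, -3.4]
width: 0.0686
finger_force: 29.3
```

Request:
{"name": "send_rows", "arguments": {"rows": [[2,18,0,0,0,0],[2,28,0,0,0,-0.01],[3,35,0,0,0,-0.01],[4,36,0,0,0,-0.01],[4,36,0,0,0,-0.01],[3,36,0,0,0,0],[2,30,0,0,0,0],[2,17,0,0,0,0]]}}

```text
time: 10.42
tool_pos: [0.4466, 0.0652, 0.2499]
ee_rot: [-3.137, -0.001, 1.425]
wrist_force: [0.3, -0.1, -4.8]
width: 0.0688
finger_force: 29.3
```

Request:
{"name": "send_rows", "arguments": {"rows": [[0,8,-4,0,0,0],[0,0,-15,0,0,0],[0,0,-25,0,0,0],[0,0,-25,0,0,0],[0,0,-22,0,0,0],[0,0,-15,0,0,0],[0,0,-7,0,0,0],[0,0,0,0,0,0]]}}

```text
time: 11.08
tool_pos: [0.4463, 0.069, 0.1363]
ee_rot: [-3.136, 0.002, 1.421]
wrist_force: [0.0, -0.8, -4.7]
width: 0.0686
finger_force: 29.4
```

Request:
{"name": "send_rows", "arguments": {"rows": [[0,0,-2,0,0,0],[0,0,0,0,0,0],[0,0,0,0,0,0]]}}

```text
time: 11.33
tool_pos: [0.4487, 0.0695, 0.138]
ee_rot: [3.14, -0.0, 1.422]
wrist_force: [-0.5, 0.7, -4.0]
width: 0.0685
finger_force: 29.4
```

Request:
{"name": "send_rows", "arguments": {"rows": [[0,0,-2,0,0,0],[0,0,-1,0,0,0],[0,0,-1,0,0,0],[0,0,0,0,0,0],[0,0,0,0,0,0],[0,0,0,0,0,0]]}}

```text
time: 11.83
tool_pos: [0.4484, 0.0698, 0.1338]
ee_rot: [3.14, -0.001, 1.422]
wrist_force: [-1.5, 0.8, 1.3]
width: 0.0681
finger_force: 29.4
```

Request:
{"name": "send_rows", "arguments": {"rows": [[0,0,0,0,0,0],[0,0,0,0,0,0],[0,0,0,0,0,0],[0,0,0,0,0,0],[0,0,10,0,0,0],[0,0,28,0,0,0],[0,0,36,0,0,0],[0,0,36,0,0,0]], "grip": 94}}

```text
time: 12.5
tool_pos: [0.4474, 0.0696, 0.2442]
ee_rot: [-3.14, 0.0, 1.422]
wrist_force: [0.9, 0.8, -0.9]
width: 0.0938
finger_force: 0.0
```

Request:
{"name": "send_rows", "arguments": {"rows": [[0,5,20,0,0,0],[1,23,0,0,0,0],[1,34,0,0,0,0],[1,40,0,0,0,0],[1,40,0,0,0,0],[1,40,0,0,0,0],[1,40,0,0,0,0],[1,25,0,0,0,0]]}}

```text
time: 13.17
tool_pos: [0.4546, 0.3201, 0.2636]
ee_rot: [3.141, -0.002, 1.424]
wrist_force: [-0.0, -1.0, -0.0]
width: 0.0941
finger_force: 0.0
```

Request:
{"name": "send_rows", "arguments": {"rows": [[2,0,-20,0,0,0],[2,0,-35,0,0,0],[0,0,-20,0,0,0],[0,0,0,0,0,0],[0,0,0,0,0,0]]}}

```text
time: 13.58
tool_pos: [0.4587, 0.3164, 0.1875]
ee_rot: [-3.14, 0.001, 1.422]
wrist_force: [0.5, -0.1, 0.5]
width: 0.0941
finger_force: 0.0
```

```bash
python3 - <<'E'
from h import *
o=sensors.get_obs();print(o['tool_pos'],o['ee_rot'],o['time'])
m=optics.camera_model('wrist');np.save('w3.npy',m,allow_pickle=True)
im=snap('wrist','w3')
print(proj('wrist',(.4599,.3635,.044),m))
t=optics.snapshot('top');cv2.imwrite('pics/both2.png',np.vstack([im,cv2.resize(t[215:295,220:470],(640,200),interpolation=cv2.INTER_CUBIC)])[:,:,::-1])
E
```

```text
[0.45867521 0.31640776 0.18751608] [-3.13988178e+00  1.44025506e-03  1.42184631e+00] 13.5833
[312.94064578 136.10672273]
```

View pics/both2.png

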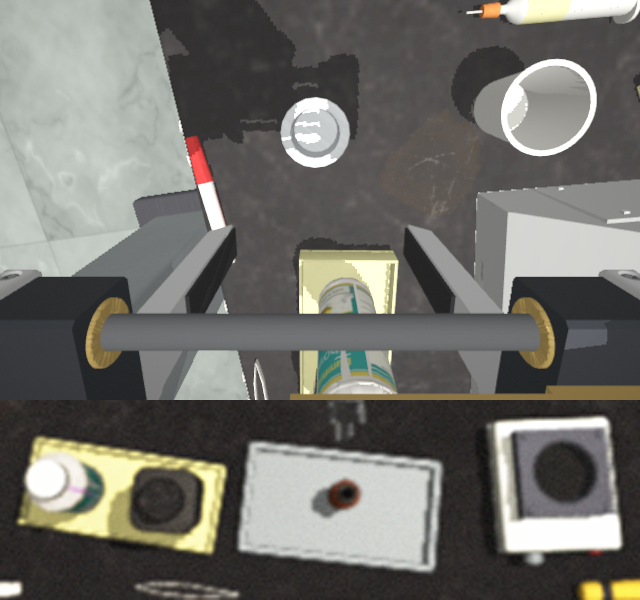

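```bash
python3 - <<'E'
from h import *
m=np.load('w3.npy',allow_pickle=True).item()
print(px('wrist',315.5,131,.044,m),px('wrist',282,131,.044,m),px('wrist',349,131,.044,m),px('wrist',315,97,.044,m))
t=cv2.imread('pics/top0.png')
E
```

```text
[0.46271802 0.36744032 0.044     ] [0.43445766 0.37165748 0.044     ] [0.49096116 0.36322573 0.044     ] [0.46652014 0.39508214 0.044     ]
```

Request:
{"name": "send_rows", "arguments": {"rows": [[1,15,-5,0,0,0],[2,24,-10,0,0,0],[0,10,-25,0,0,0],[0,0,-30,0,0,0],[0,0,-30,0,0,0],[0,0,-20,0,0,0],[0,0,-12,0,0,0],[0,0,-4,0,0,0]]}}

```text
time: 14.35
tool_pos: [0.4614, 0.366, 0.0504]
ee_rot: [-3.14, 0.001, 1.422]
wrist_force: [0.2, -0.6, 0.2]
width: 0.094
finger_force: 0.0
```

Request:
{"name": "send_rows", "arguments": {"rows": [[0,0,0,0,0,0],[0,0,0,0,0,0],[0,0,0,0,0,0]]}}

```text
time: 14.6
tool_pos: [0.4635, 0.3666, 0.0544]
ee_rot: [3.138, -0.003, 1.422]
wrist_force: [0.2, 0.2, -0.4]
width: 0.0939
finger_force: 0.0
```

```bash
python3 - <<'E'
from h import *
o=sensors.get_obs();print(o['tool_pos'],o['ee_rot'],o['time'])
m=optics.camera_model('wrist');np.save('w4.npy',m,allow_pickle=True)
im=snap('wrist','w4')
p=o['tool_pos'];q=proj('wrist',(p[0],p[1],.044),m);print(q)
u,v=map(int,q);print(u,v);c=im[v-60:v+60,u-80:u+80]
cv2.imwrite('pics/c4.png',cv2.resize(c,(640,480),interpolation=cv2.INTER_CUBIC)[:,:,::-1])
E
```

```text
[0.46345706 0.36662635 0.05440274] [ 3.13828393e+00 -2.93295124e-03  1.42174955e+00] 14.6
[318.59408653 252.2483225 ]
318 252
```

View pics/c4.png

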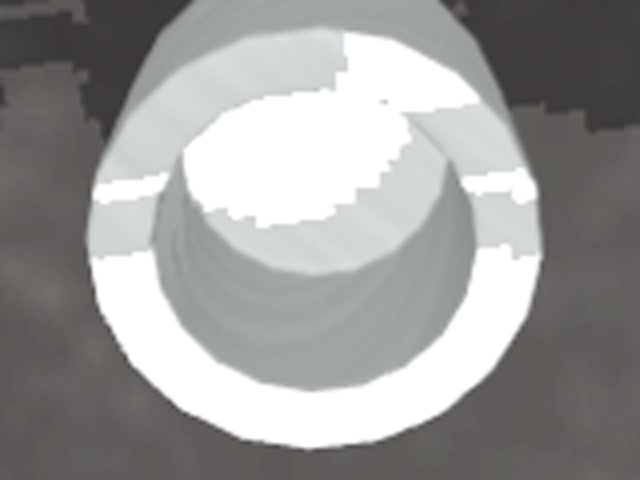

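Request:
{"name": "send_rows", "arguments": {"rows": [[0,0,-3,0,0,0],[0,0,-2,0,0,0],[0,0,0,0,0,0],[0,0,0,0,0,0]]}}

```text
time: 14.98
tool_pos: [0.462, 0.3655, 0.0469]
ee_rot: [-3.141, 0.0, 1.422]
wrist_force: [0.2, -0.8, -0.1]
width: 0.0943
finger_force: 0.0
```

Request:
{"name": "send_rows", "arguments": {"rows": [[0,0,0,0,0,0],[0,0,0,0,0,0],[0,0,0,0,0,0],[0,0,0,0,0,0],[0,0,0,0,0,0],[0,0,0,0,0,0],[0,0,0,0,0,0]], "grip": 50}}

```text
time: 15.57
tool_pos: [0.462, 0.3657, 0.047]
ee_rot: [3.142, -0.0, 1.422]
wrist_force: [0.5, 0.2, -0.2]
width: 0.0603
finger_force: 30.0
```

Request:
{"name": "send_rows", "arguments": {"rows": [[0,0,5,0,0,0],[0,0,20,0,0,0],[0,0,35,0,0,0],[0,0,40,0,0,0],[0,0,40,0,0,0],[0,0,40,0,0,0],[0,0,40,0,0,0],[0,-10,25,0,0,0]]}}

```text
time: 16.23
tool_pos: [0.4623, 0.357, 0.2969]
ee_rot: [3.137, -0.005, 1.424]
wrist_force: [0.1, -0.2, -2.0]
width: 0.0603
finger_force: 30.0
```

Request:
{"name": "send_rows", "arguments": {"rows": [[1,-25,5,0,0,0],[1,-35,0,0,0,0],[1,-35,0,0,0,0],[1,-35,0,0,0,0],[1,-35,0,0,0,0],[1,-35,0,0,0,0],[1,-35,0,0,0,0],[1,-35,0,0,0,0]]}}

```text
time: 16.9
tool_pos: [0.4695, 0.084, 0.2969]
ee_rot: [-3.141, 0.0, 1.422]
wrist_force: [0.6, -0.0, -1.9]
width: 0.0604
finger_force: 30.0
```

Request:
{"name": "send_rows", "arguments": {"rows": [[1,-35,0,0,0,0.01],[1,-35,0,0,0,0.01],[1,-35,0,0,0,0.01],[1,-35,0,0,0,0.01],[1,-35,0,0,0,0],[1,-35,0,0,0,0],[1,-35,0,0,0,0],[1,-35,0,0,0,0]]}}

```text
time: 17.57
tool_pos: [0.4775, -0.196, 0.2969]
ee_rot: [-3.141, -0.0, 1.462]
wrist_force: [0.4, 0.8, -2.2]
width: 0.0604
finger_force: 30.0
```

Request:
{"name": "send_rows", "arguments": {"rows": [[1,-35,0,0,0,0],[1,-35,0,0,0,0],[0,-35,0,0,0,0],[0,-30,0,0,0,0],[0,-20,-20,0,0,0],[0,0,-30,0,0,0],[0,0,0,0,0,0],[0,0,0,0,0,0]]}}

```text
time: 18.23
tool_pos: [0.4789, -0.3484, 0.2441]
ee_rot: [-3.136, -0.004, 1.461]
wrist_force: [-0.5, -0.1, -0.7]
width: 0.0603
finger_force: 30.0
```

```bash
python3 - <<'E'
from h import *
o=sensors.get_obs();print(o['tool_pos'],o['ee_rot'],o['time'],o['width'],o['wrist_force'])
m=optics.camera_model('wrist');np.save('w5.npy',m,allow_pickle=True)
im=snap('wrist','w5')
print(proj('wrist',(.4805,-.3645,.074),m))
cv2.imwrite('pics/w5b.png',cv2.resize(im[100:350,190:450],(624,600),interpolation=cv2.INTER_CUBIC)[:,:,::-1])
E
```

```text
[ 0.47887696 -0.3484462   0.24410907] [-3.13600447 -0.00434752  1.46138162] 18.2333 0.060256356628780296 [-0.53153603 -0.12871006 -0.67287712]
[323.83603917 199.06659762]
```

View pics/w5b.png

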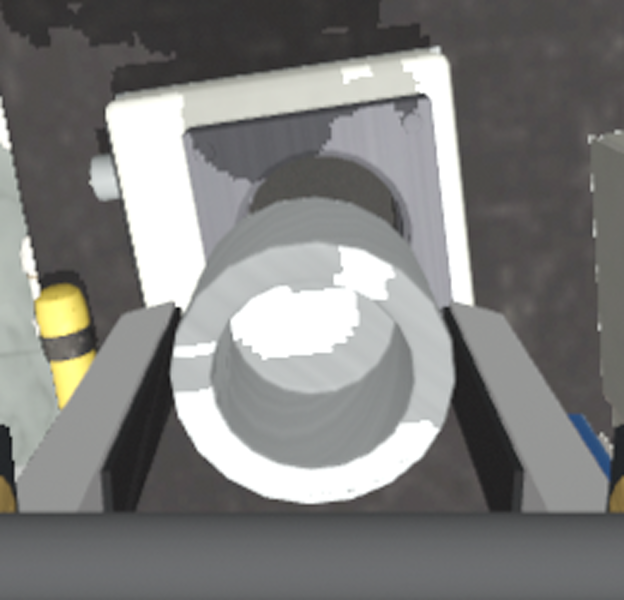

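```bash
python3 - <<'E'
from h import *
np.set_printoptions(precision=4,suppress=True)
m=np.load('w5.npy',allow_pickle=True).item()
c=lambda x,y,z:px('wrist',190+x/2.4,100+y/2.4,z,m)
print('sleeve',c(315,371,.2411),'tcp .4789 -.3484')
print('L,R',c(245,235,.074),c(411,235,.074),'top',c(322,150,.074))
A=c(187,130,.074);B=c(428,97,.074);print(A,B)
d=(B-A)/np.linalg.norm(B-A);print(np.linalg.norm(B-A),(A+B)/2+.05*np.array([d[1],-d[0],0]))
# circle fit projection
for C in [(.4805,-.3645),(.4825,-.3625),(.483,-.362),(.484,-.360)]:
    P=np.array([proj('wrist',(C[0]+.0365*np.cos(a),C[1]+.0365*np.sin(a),.074),m) for a in np.linspace(0,6.28,100)])
    P=(P-[190,100])*2.4;print(C,P.min(0),P.max(0))
E
```

```text
sleeve [ 0.4804 -0.3465  0.2411] tcp .4789 -.3484
L,R [ 0.4497 -0.36    0.074 ] [ 0.5169 -0.3672  0.074 ] top [ 0.4846 -0.3286  0.074 ]
[ 0.4325 -0.315   0.074 ] [ 0.5279 -0.3123  0.074 ]
0.09540716232142722 [ 0.4816 -0.3636  0.074 ]
(0.4805, -0.3645) [231.72   149.0201] [410.8657 321.7216]
(0.4825, -0.3625) [235.9397 143.5021] [415.396  316.7856]
(0.483, -0.362) [236.9969 142.1195] [416.531 315.549]
(0.484, -0.36) [238.7921 136.8482] [418.6167 310.8316]
```

Request:
{"name": "send_rows", "arguments": {"rows": [[1,-8,-10,0,0,0],[1,-6,-25,0,0,0],[0,0,-30,0,0,0],[0,0,-25,0,0,0],[0,0,-15,0,0,0],[0,0,0,0,0,0],[0,0,0,0,0,0],[0,0,0,0,0,0]]}}

```text
time: 18.95
tool_pos: [0.4834, -0.3642, 0.1449]
ee_rot: [3.138, 0.003, 1.462]
wrist_force: [0.0, 0.1, -1.6]
width: 0.0601
finger_force: 30.0
```

Request:
{"name": "send_rows", "arguments": {"rows": [[0,0,0,0,0,0]]}}

```text
time: 19.03
tool_pos: [0.4834, -0.3643, 0.1451]
ee_rot: [3.137, 0.003, 1.462]
wrist_force: [-0.3, -0.1, -2.6]
width: 0.0602
finger_force: 30.0
```

Request:
{"name": "send_rows", "arguments": {"rows": [[0,0,0,0,0,0],[0,0,0,0,0,0],[0,0,0,0,0,0],[0,0,0,0,0,0]]}}

```text
time: 19.37
tool_pos: [0.4822, -0.3635, 0.1425]
ee_rot: [3.141, 0.0, 1.462]
wrist_force: [0.2, 0.1, -2.9]
width: 0.0604
finger_force: 30.0
```

Request:
{"name": "send_rows", "arguments": {"rows": [[-1,-1.5,-5,0,0,0],[0,0,-8,0,0,0],[0,0,-6,0,0,0],[0,0,-4,0,0,0],[0,0,-2,0,0,0],[0,0,-2,0,0,0],[0,0,0,0,0,0],[0,0,0,0,0,0]]}}

```text
time: 20.03
tool_pos: [0.4811, -0.3649, 0.115]
ee_rot: [3.141, 0.0, 1.462]
wrist_force: [0.2, 0.1, -1.9]
width: 0.0601
finger_force: 30.0
```

```bash
python3 - <<'E'
from h import *
o=sensors.get_obs();print(o['tool_pos'],o['ee_rot'],o['wrist_force'],o['wrist_torque'])
im=snap('wrist','w6')
cv2.imwrite('pics/w6b.png',cv2.resize(im[130:330,190:450],(780,600),interpolation=cv2.INTER_CUBIC)[:,:,::-1])
E
```

```text
[ 0.48113088 -0.36489351  0.11502549] [3.14147473e+00 6.90026558e-05 1.46181210e+00] [ 0.20292893  0.0927508  -1.89221543] [-0.08139333  0.11203034 -0.01117403]
```

View pics/w6b.png

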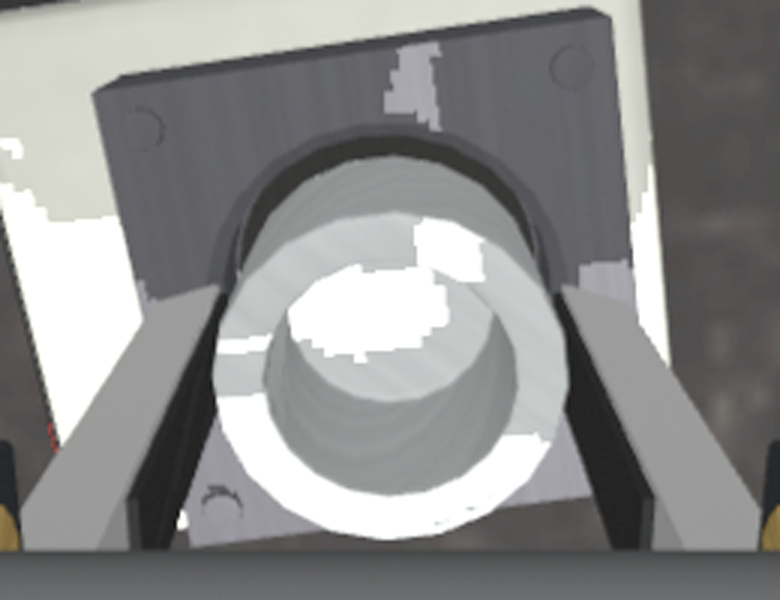

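Request:
{"name": "send_rows", "arguments": {"rows": [[0,0,-3,0,0,0],[0,0,-3,0,0,0],[0,0,-3,0,0,0],[0,0,-2,0,0,0],[0,0,-1,0,0,0],[0,0,0,0,0,0],[0,0,0,0,0,0]]}}

```text
time: 20.67
tool_pos: [0.4811, -0.3648, 0.1029]
ee_rot: [-3.142, -0.0, 1.462]
wrist_force: [1.0, -1.2, -3.2]
width: 0.0604
finger_force: 30.0
```

Request:
{"name": "send_rows", "arguments": {"rows": [[0,0,-1,0,0,0],[0,0,-0.5,0,0,0],[0,0,0,0,0,0],[0,0,0,0,0,0]]}}

```text
time: 21.0
tool_pos: [0.4811, -0.3649, 0.1015]
ee_rot: [3.141, 0.0, 1.462]
wrist_force: [-0.8, 1.0, -2.1]
width: 0.0606
finger_force: 30.0
```

Request:
{"name": "send_rows", "arguments": {"rows": [[0,0,0,0,0,0],[0,0,0,0,0,0],[0,0,0,0,0,0],[0,0,0,0,0,0],[0,0,0,0,0,0]], "grip": 90}}

```text
time: 21.42
tool_pos: [0.4813, -0.365, 0.1019]
ee_rot: [3.141, 0.0, 1.462]
wrist_force: [-0.0, 0.4, 0.6]
width: 0.0886
finger_force: 0.0
```

Request:
{"name": "send_rows", "arguments": {"rows": [[0,0,8,0,0,0],[0,0,25,0,0,0],[0,0,35,0,0,0],[0,0,32,0,0,0],[-2,20,0,0,0,0],[-4,35,0,0,0,0],[-6,40,0,0,0,0],[-6,40,0,0,0,0]], "grip": 60}}

```text
time: 22.08
tool_pos: [0.4628, -0.229, 0.2024]
ee_rot: [3.14, 0.0, 1.46]
wrist_force: [0.0, 0.2, -0.3]
width: 0.06
finger_force: 0.0
```

Request:
{"name": "send_rows", "arguments": {"rows": [[-5,35,0,0,0,0],[-2,20,0,0,0,0],[0,10,-20,0,0,0],[0,0,-20,0,0,0],[0,0,0,0,0,0],[0,0,0,0,0,0],[0,0,0,0,0,0],[0,0,0,0,0,0]]}}

```text
time: 22.75
tool_pos: [0.4569, -0.1657, 0.1632]
ee_rot: [3.139, 0.001, 1.461]
wrist_force: [0.7, 0.1, 0.2]
width: 0.0601
finger_force: 0.0
```

```bash
python3 - <<'E'
from h import *
np.set_printoptions(precision=4,suppress=True)
o=sensors.get_obs();print(o['tool_pos'],o['ee_rot'],o['time'],o['width'])
m=optics.camera_model('wrist');np.save('w7.npy',m,allow_pickle=True)
im=snap('wrist','w7')
q=proj('wrist',(.4557,-.122,.106),m);u,v=q.astype(int);print(q)
t=optics.snapshot('top')
a=cv2.resize(im[v-60:v+60,u-60:u+60],(480,480),interpolation=cv2.INTER_CUBIC)
b=cv2.resize(t[215:275,410:470],(320,480),interpolation=cv2.INTER_CUBIC)
cv2.imwrite('pics/w7b.png',np.hstack([a,b])[:,:,::-1])
E
```

```text
[ 0.4569 -0.1657  0.1632] [3.139 0.001 1.461] 22.75 0.06010636157056862
[309.1087 155.2586]
```

View pics/w7b.png

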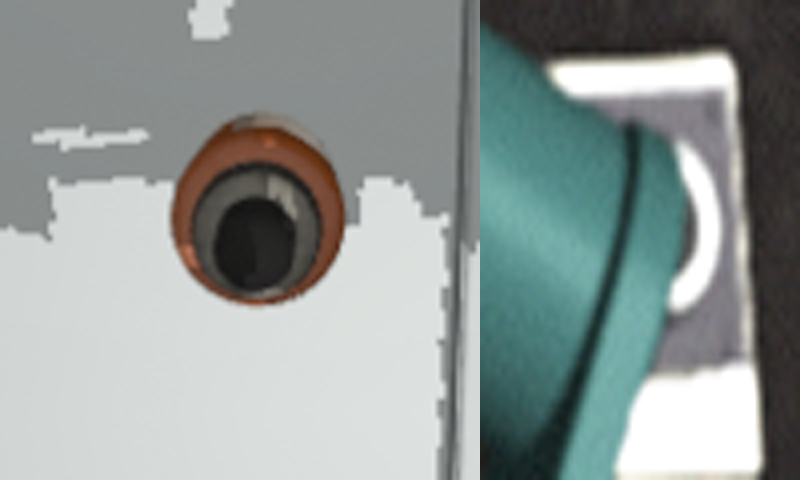

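```bash
python3 - <<'E'
from h import *
np.set_printoptions(precision=4,suppress=True)
m=np.load('w7.npy',allow_pickle=True).item()
print(px('wrist',313,157,.106,m),px('wrist',313.25,150,.081,m))
im=cv2.imread('pics/w5.png')
E
```

```text
[ 0.458  -0.1233  0.106 ] [ 0.4578 -0.1224  0.081 ]
```

Request:
{"name": "send_rows", "arguments": {"rows": [[0,18,0,0,0,0],[0,18,0,0,0,0],[0,6,-8,0,0,0],[0,0,-20,0,0,0],[0,0,-20,0,0,0],[0,0,-12,0,0,0],[0,0,-8,0,0,0],[0,0,0,0,0,0]]}}

```text
time: 23.52
tool_pos: [0.4548, -0.1227, 0.0913]
ee_rot: [-3.138, -0.001, 1.462]
wrist_force: [-1.3, -0.1, -0.3]
width: 0.0603
finger_force: 0.0
```

Request:
{"name": "send_rows", "arguments": {"rows": [[0,0,0,0,0,0],[0,0,0,0,0,0],[0,0,0,0,0,0],[0,0,0,0,0,0]]}}

```text
time: 23.85
tool_pos: [0.4568, -0.1232, 0.0946]
ee_rot: [3.139, 0.001, 1.462]
wrist_force: [0.8, 0.5, -0.9]
width: 0.0602
finger_force: 0.0
```

Request:
{"name": "send_rows", "arguments": {"rows": [[0,0,-1,0,0,0],[0,0,0,0,0,0],[0,0,0,0,0,0],[0,0,0,0,0,0],[0,0,0,0,0,0]], "grip": 28}}

```text
time: 24.27
tool_pos: [0.4561, -0.1229, 0.0925]
ee_rot: [3.141, 0.0, 1.462]
wrist_force: [-0.6, -0.0, 0.4]
width: 0.0302
finger_force: 0.0
```

Request:
{"name": "send_rows", "arguments": {"rows": [[0,0,0,0,0,0],[0,0,0,0,0,0],[0,0,0,0,0,0],[0,0,0,0,0,0]], "grip": 10}}

```text
time: 24.6
tool_pos: [0.4561, -0.1229, 0.0925]
ee_rot: [3.141, 0.0, 1.462]
wrist_force: [-0.2, -0.1, 0.0]
width: 0.0227
finger_force: 29.0
```

Request:
{"name": "send_rows", "arguments": {"rows": [[0,0,5,0,0,0],[0,0,20,0,0,0],[0,0,35,0,0,0],[0,0,40,0,0,0],[0,-5,30,0,0,0],[2,-18,5,0,0,0],[3,-28,0,0,0,0],[4,-35,0,0,0,0]]}}

```text
time: 25.27
tool_pos: [0.4657, -0.2087, 0.2297]
ee_rot: [3.138, 0.001, 1.465]
wrist_force: [1.7, 0.1, -0.4]
width: 0.0226
finger_force: 29.0
```

Request:
{"name": "send_rows", "arguments": {"rows": [[4,-38,0,0,0,0],[4,-38,0,0,0,0],[4,-35,0,0,0,0],[3,-28,0,0,0,0],[1,-15,0,0,0,0],[0,-2,0,0,0,0],[0,0,0,0,0,0],[0,0,0,0,0,0]]}}

```text
time: 25.93
tool_pos: [0.4811, -0.3639, 0.2275]
ee_rot: [-3.141, -0.001, 1.462]
wrist_force: [-0.0, 0.6, -0.7]
width: 0.0229
finger_force: 29.1
```

Request:
{"name": "send_rows", "arguments": {"rows": [[0,0,-8,0,0,0],[0,0,-12,0,0,0],[0,0,0,0,0,0],[0,0,0,0,0,0],[0,0,0,0,0,0],[0,0,0,0,0,0]]}}

```text
time: 26.43
tool_pos: [0.4813, -0.3646, 0.2078]
ee_rot: [3.141, 0.0, 1.462]
wrist_force: [-0.4, -0.0, -0.8]
width: 0.0226
finger_force: 29.1
```

```bash
python3 - <<'E'
from h import *
np.set_printoptions(precision=4,suppress=True)
o=sensors.get_obs();print(o['tool_pos'],o['ee_rot'],o['time'],o['width'],o['wrist_force'])
m=optics.camera_model('wrist');np.save('w8.npy',m,allow_pickle=True)
im=snap('wrist','w8')
p=o['tool_pos']
print('scale crop: u=220+x/4, v=120+y/4'); print([proj('wrist',(.4811,-.365,.098),m),proj('wrist',(p[0],p[1],p[2]-.0885+.05),m)])
cv2.imwrite('pics/w8b.png',cv2.resize(im[130:280,220:420],(800,600),interpolation=cv2.INTER_CUBIC)[:,:,::-1])
E
```

```text
[ 0.4813 -0.3646  0.2078] [3.1411 0.0003 1.4623] 26.4333 0.02260017286576459 [-0.3952 -0.041  -0.8351]
scale crop: u=220+x/4, v=120+y/4
[array([319.0464, 200.0125]), array([318.9071, 232.2591])]
```

View pics/w8b.png

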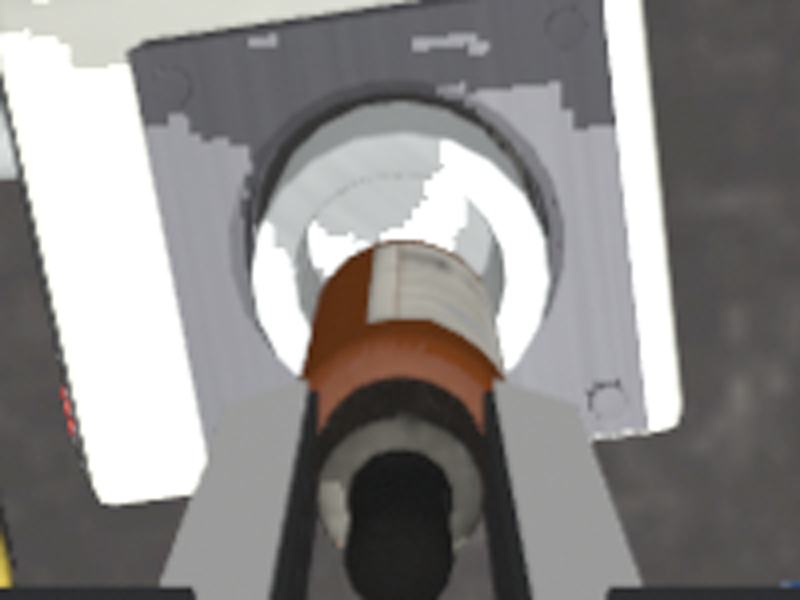

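Request:
{"name": "send_rows", "arguments": {"rows": [[0,0,-10,0,0,0],[0,0,-8,0,0,0],[0,0,-5,0,0,0],[0,0,-5,0,0,0],[0,0,-5,0,0,0],[0,0,0,0,0,0],[0,0,0,0,0,0]]}}

```text
time: 27.07
tool_pos: [0.4809, -0.3647, 0.1739]
ee_rot: [-3.141, -0.001, 1.462]
wrist_force: [-0.0, 0.3, -1.0]
width: 0.0228
finger_force: 29.1
```

Inside the bore with no contact; continue to about 0.151.

Request:
{"name": "send_rows", "arguments": {"rows": [[0,0,-6,0,0,0],[0,0,-6,0,0,0],[0,0,-5,0,0,0],[0,0,-3,0,0,0],[0,0,-2,0,0,0],[0,0,0,0,0,0],[0,0,0,0,0,0],[0,0,0,0,0,0]]}}

```text
time: 27.73
tool_pos: [0.4812, -0.365, 0.1528]
ee_rot: [3.141, 0.0, 1.462]
wrist_force: [-0.3, -0.5, 0.0]
width: 0.0228
finger_force: 29.1
```

Request:
{"name": "send_rows", "arguments": {"rows": [[0,0,-1,0,0,0],[0,0,-0.5,0,0,0],[0,0,0,0,0,0],[0,0,0,0,0,0],[0,0,0,0,0,0]]}}

```text
time: 28.15
tool_pos: [0.4811, -0.3649, 0.1511]
ee_rot: [3.141, 0.0, 1.462]
wrist_force: [0.5, 0.2, -0.9]
width: 0.0228
finger_force: 29.1
```

Request:
{"name": "send_rows", "arguments": {"rows": [[0,0,-0.7,0,0,0],[0,0,0,0,0,0],[0,0,0,0,0,0],[0,0,0,0,0,0]]}}

```text
time: 28.48
tool_pos: [0.4812, -0.3649, 0.1505]
ee_rot: [3.141, 0.0, 1.462]
wrist_force: [1.6, -0.2, 0.0]
width: 0.0225
finger_force: 29.1
```

Request:
{"name": "send_rows", "arguments": {"rows": [[0,0,0,0,0,0],[0,0,0,0,0,0],[0,0,0,0,0,0],[0,0,0,0,0,0]], "grip": 50}}

```text
time: 28.82
tool_pos: [0.4811, -0.3648, 0.1503]
ee_rot: [-3.142, -0.0, 1.462]
wrist_force: [0.5, -0.5, -0.8]
width: 0.0459
finger_force: 0.0
```

Request:
{"name": "send_rows", "arguments": {"rows": [[0,0,10,0,0,0],[0,0,25,0,0,0],[0,0,35,0,0,0],[0,0,35,0,0,0],[0,20,5,0,0,0],[-1,35,0,0,0,0],[-2,40,0,0,0,0],[-3,40,0,0,0,0]], "grip": 50}}

```text
time: 29.48
tool_pos: [0.475, -0.229, 0.2614]
ee_rot: [3.14, 0.0, 1.46]
wrist_force: [0.9, -0.1, -0.4]
width: 0.0501
finger_force: 0.0
```

Request:
{"name": "send_rows", "arguments": {"rows": [[-3,40,0,0,0,-0.01],[-3,40,0,0,0,-0.01],[-4,40,0,0,0,-0.01],[-4,40,0,0,0,-0.01],[-4,40,0,0,0,0],[-4,40,0,0,0,0],[-3,32,0,0,0,0],[-1,18,0,0,0,0]], "grip": 94}}

```text
time: 30.15
tool_pos: [0.4483, 0.0633, 0.2617]
ee_rot: [3.14, -0.002, 1.425]
wrist_force: [0.6, -0.4, -0.1]
width: 0.0938
finger_force: 0.0
```

Request:
{"name": "send_rows", "arguments": {"rows": [[0,7,0,0,0,0],[0,0,0,0,0,0],[0,0,0,0,0,0],[0,0,0,0,0,0],[0,0,0,0,0,0]]}}

```text
time: 30.57
tool_pos: [0.4493, 0.0659, 0.2603]
ee_rot: [3.142, 0.0, 1.42]
wrist_force: [-0.9, 0.1, -0.2]
width: 0.0941
finger_force: 0.0
```

Request:
{"name": "send_rows", "arguments": {"rows": [[-1,4,-10,0,0,0],[0,0,-30,0,0,0],[0,0,-35,0,0,0],[0,0,-30,0,0,0],[0,0,-15,0,0,0],[0,0,-6,0,0,0],[0,0,0,0,0,0],[0,0,0,0,0,0]]}}

```text
time: 31.23
tool_pos: [0.4485, 0.0709, 0.1348]
ee_rot: [3.141, -0.0, 1.421]
wrist_force: [1.0, 0.2, 0.3]
width: 0.0937
finger_force: 0.0
```

Request:
{"name": "send_rows", "arguments": {"rows": [[0,0,0,0,0,0],[0,0,0,0,0,0],[0,0,0,0,0,0],[0,0,0,0,0,0]]}}

```text
time: 31.57
tool_pos: [0.4487, 0.0712, 0.1353]
ee_rot: [3.139, -0.0, 1.422]
wrist_force: [-0.2, -0.6, -0.1]
width: 0.094
finger_force: 0.0
```

Request:
{"name": "send_rows", "arguments": {"rows": [[0,-1,-1,0,0,0],[0,0,0,0,0,0],[0,0,0,0,0,0],[0,0,0,0,0,0],[0,0,0,0,0,0]], "grip": 74}}

```text
time: 31.98
tool_pos: [0.4481, 0.0701, 0.1333]
ee_rot: [3.142, -0.0, 1.422]
wrist_force: [0.1, -0.8, -0.2]
width: 0.0742
finger_force: 0.0
```

Request:
{"name": "send_rows", "arguments": {"rows": [[0,0,0,0,0,0],[0,0,0,0,0,0],[0,0,0,0,0,0],[0,0,0,0,0,0],[0,0,0,0,0,0]], "grip": 40}}

```text
time: 32.4
tool_pos: [0.4482, 0.0701, 0.1333]
ee_rot: [3.141, -0.0, 1.422]
wrist_force: [0.3, 0.8, -0.4]
width: 0.0686
finger_force: 29.4
```

Request:
{"name": "send_rows", "arguments": {"rows": [[0,0,4,0,0,0],[0,0,12,0,0,0],[0,0,20,0,0,0],[0,0,20,0,0,0],[0,-5,14,0,0,0],[-1,-18,0,0,0,0],[-3,-28,0,0,0,0.01],[-3,-35,0,0,0,0.01]]}}

```text
time: 33.07
tool_pos: [0.4409, -0.0154, 0.204]
ee_rot: [3.141, -0.001, 1.446]
wrist_force: [0.6, 0.6, -5.3]
width: 0.0681
finger_force: 29.4
```

Request:
{"name": "send_rows", "arguments": {"rows": [[-4,-36,0,0,0,0.01],[-4,-36,0,0,0,0.01],[-3,-35,0,0,0,0],[-2,-30,0,0,0,0],[-1,-18,0,0,0,0],[0,-8,0,0,0,0],[0,0,0,0,0,0],[0,0,0,0,0,0]]}}

```text
time: 33.73
tool_pos: [0.427, -0.1782, 0.2032]
ee_rot: [-3.141, -0.002, 1.462]
wrist_force: [-0.2, 0.6, -4.5]
width: 0.068
finger_force: 29.4
```

Request:
{"name": "send_rows", "arguments": {"rows": [[0,0,-8,0,0,0],[0,0,-15,0,0,0],[0,0,-15,0,0,0],[0,0,-10,0,0,0],[0,0,-5,0,0,0],[0,0,0,0,0,0],[0,0,0,0,0,0],[0,0,0,0,0,0]]}}

```text
time: 34.4
tool_pos: [0.4277, -0.1789, 0.1513]
ee_rot: [3.14, 0.001, 1.462]
wrist_force: [-0.8, -0.4, -4.4]
width: 0.0683
finger_force: 29.4
```

Request:
{"name": "send_rows", "arguments": {"rows": [[0,0,0,0,0,0],[0,0,0,0,0,0],[0,0,0,0,0,0]]}}

```text
time: 34.65
tool_pos: [0.4274, -0.1791, 0.1509]
ee_rot: [3.14, 0.0, 1.462]
wrist_force: [-0.5, 0.1, -5.1]
width: 0.0684
finger_force: 29.4
```

Request:
{"name": "send_rows", "arguments": {"rows": [[-0.5,0,-6,0,0,0],[0,0,-5,0,0,0],[0,0,-2,0,0,0],[0,0,-1,0,0,0],[0,0,0,0,0,0],[0,0,0,0,0,0],[0,0,0,0,0,0],[0,0,0,0,0,0]]}}

```text
time: 35.32
tool_pos: [0.4267, -0.1789, 0.1366]
ee_rot: [3.141, 0.0, 1.462]
wrist_force: [0.4, 0.6, -4.7]
width: 0.0683
finger_force: 29.4
```

Request:
{"name": "send_rows", "arguments": {"rows": [[0,-0.4,-1,0,0,0],[0,0,-1,0,0,0],[0,0,-0.5,0,0,0],[0,0,0,0,0,0],[0,0,0,0,0,0],[0,0,0,0,0,0],[0,0,0,0,0,0]]}}

```text
time: 35.9
tool_pos: [0.4267, -0.1793, 0.1343]
ee_rot: [3.141, 0.0, 1.462]
wrist_force: [-0.8, 0.7, 0.2]
width: 0.0683
finger_force: 29.4
```

Request:
{"name": "send_rows", "arguments": {"rows": [[0,0,0,0,0,0],[0,0,0,0,0,0],[0,0,0,0,0,0],[0,0,0,0,0,0],[0,0,8,0,0,0],[0,0,27,0,0,0],[0,0,35,0,0,0],[0,0,35,0,0,0]], "grip": 94}}

```text
time: 36.57
tool_pos: [0.426, -0.1789, 0.2398]
ee_rot: [-3.14, -0.001, 1.462]
wrist_force: [0.3, -0.0, 0.7]
width: 0.0942
finger_force: 0.0
```

Request:
{"name": "send_rows", "arguments": {"rows": [[0,10,22,0,0,0],[4,32,0,0,0,-0.01],[5,40,0,0,0,-0.01],[5,40,0,0,0,-0.01],[5,40,0,0,0,-0.01],[5,40,0,0,0,0],[5,40,0,0,0,0],[4,40,0,0,0,0]]}}

```text
time: 37.23
tool_pos: [0.4596, 0.1047, 0.2618]
ee_rot: [3.14, -0.0, 1.422]
wrist_force: [1.1, -0.1, -1.2]
width: 0.0942
finger_force: 0.0
```

Request:
{"name": "send_rows", "arguments": {"rows": [[4,35,0,0,0,0],[2,25,0,0,0,0],[0,13,0,0,0,0],[0,2,0,0,0,0],[0,0,0,0,0,0],[0,0,0,0,0,0],[0,0,0,0,0,0],[0,0,0,0,0,0]]}}

```text
time: 37.9
tool_pos: [0.4657, 0.1766, 0.2611]
ee_rot: [3.141, 0.0, 1.42]
wrist_force: [-0.0, 0.2, -0.2]
width: 0.0937
finger_force: 0.0
```

Request:
{"name": "send_rows", "arguments": {"rows": [[0,1,-10,0,0,0],[0,0,-30,0,0,0],[0,0,-35,0,0,0],[0,0,-28,0,0,0],[0,0,-14,0,0,0],[0,0,-6,0,0,0],[0,0,0,0,0,0],[0,0,0,0,0,0]]}}

```text
time: 38.57
tool_pos: [0.466, 0.1786, 0.1383]
ee_rot: [3.141, -0.0, 1.421]
wrist_force: [0.4, 0.0, 0.2]
width: 0.0937
finger_force: 0.0
```

Request:
{"name": "send_rows", "arguments": {"rows": [[0,0,0,0,0,0],[0,0,0,0,0,0],[0,0,0,0,0,0],[0,0,0,0,0,0],[0,0,0,0,0,0]], "grip": 70}}

```text
time: 38.98
tool_pos: [0.4659, 0.1789, 0.1384]
ee_rot: [3.14, -0.0, 1.422]
wrist_force: [-0.0, 0.5, -1.0]
width: 0.0701
finger_force: 0.0
```

Request:
{"name": "send_rows", "arguments": {"rows": [[0,0,0,0,0,0],[0,0,0,0,0,0],[0,0,0,0,0,0],[0,0,0,0,0,0],[0,0,0,0,0,0]], "grip": 40}}

```text
time: 39.4
tool_pos: [0.4657, 0.1788, 0.1379]
ee_rot: [3.141, -0.0, 1.422]
wrist_force: [0.7, 0.1, 0.9]
width: 0.0601
finger_force: 30.0
```

Request:
{"name": "send_rows", "arguments": {"rows": [[0,0,5,0,0,0],[0,0,15,0,0,0],[0,0,20,0,0,0],[0,0,20,0,0,0],[0,-10,0,0,0,0],[-1,-20,0,0,0,0],[-3,-30,0,0,0,0.01],[-4,-33,0,0,0,0.01]]}}

```text
time: 40.07
tool_pos: [0.4569, 0.0848, 0.1965]
ee_rot: [-3.14, 0.001, 1.445]
wrist_force: [0.3, -0.3, -1.8]
width: 0.0603
finger_force: 30.0
```

Request:
{"name": "send_rows", "arguments": {"rows": [[-4,-33,0,0,0,0.01],[-4,-33,0,0,0,0.01],[-3,-33,0,0,0,0],[-1,-25,0,0,0,0],[0,-14,0,0,0,0],[0,-5,0,0,0,0],[0,0,0,0,0,0],[0,0,0,0,0,0]]}}

```text
time: 40.73
tool_pos: [0.4452, -0.057, 0.1971]
ee_rot: [-3.14, -0.001, 1.461]
wrist_force: [-0.3, 0.9, -0.4]
width: 0.0601
finger_force: 30.0
```

Request:
{"name": "send_rows", "arguments": {"rows": [[0,0,-8,0,0,0],[0,0,-15,0,0,0],[0,0,-12,0,0,0],[0,0,-8,0,0,0],[0,0,0,0,0,0],[0,0,0,0,0,0],[0,0,0,0,0,0],[0,0,0,0,0,0]]}}

```text
time: 41.4
tool_pos: [0.4461, -0.0573, 0.1556]
ee_rot: [3.14, 0.0, 1.462]
wrist_force: [0.4, 0.1, -1.2]
width: 0.0599
finger_force: 30.0
```

Request:
{"name": "send_rows", "arguments": {"rows": [[0,-1,-6,0,0,0],[0,0,-5,0,0,0],[0,0,-3,0,0,0],[0,0,0,0,0,0],[0,0,0,0,0,0],[0,0,0,0,0,0],[0,0,0,0,0,0]]}}

```text
time: 41.98
tool_pos: [0.4457, -0.0583, 0.141]
ee_rot: [3.141, 0.0, 1.462]
wrist_force: [-0.3, -0.3, -0.7]
width: 0.0599
finger_force: 30.0
```

Request:
{"name": "send_rows", "arguments": {"rows": [[0.4,0,-1,0,0,0],[0,0,-1,0,0,0],[0,0,-0.4,0,0,0],[0,0,0,0,0,0],[0,0,0,0,0,0],[0,0,0,0,0,0],[0,0,0,0,0,0]]}}

```text
time: 42.57
tool_pos: [0.4462, -0.0583, 0.1389]
ee_rot: [3.141, 0.0, 1.462]
wrist_force: [-1.3, 0.1, 3.1]
width: 0.0599
finger_force: 30.0
```

Seated; release, withdraw up and aside, then check.

Request:
{"name": "send_rows", "arguments": {"rows": [[0,0,0,0,0,0],[0,0,0,0,0,0],[0,0,0,0,0,0],[0,0,0,0,0,0],[0,0,8,0,0,0],[0,0,25,0,0,0],[0,0,35,0,0,0],[0,0,40,0,0,0]], "grip": 94}}

```text
time: 43.23
tool_pos: [0.4447, -0.0579, 0.2461]
ee_rot: [-3.137, -0.001, 1.462]
wrist_force: [1.3, 1.3, 0.5]
width: 0.0939
finger_force: 0.0
```

Request:
{"name": "send_rows", "arguments": {"rows": [[0,10,30,0,0,0],[-10,40,0,0,0,0],[-14,40,0,0,0,0.08],[-14,40,0,0,0,0.08],[-14,40,0,0,0,0.08],[-14,40,0,0,0,0.08],[-14,40,0,0,0,0.08],[-14,40,0,0,0,0.08]]}}

```text
time: 43.9
tool_pos: [0.3523, 0.2294, 0.2773]
ee_rot: [3.14, -0.0, 1.946]
wrist_force: [1.2, 0.6, -0.4]
width: 0.0938
finger_force: 0.0
```

Request:
{"name": "send_rows", "arguments": {"rows": [[-14,40,0,0,0,0.08],[-14,40,0,0,0,0.08],[-14,40,0,0,0,0.08],[-10,30,0,0,0,0.08],[0,0,0,0,0,0],[0,0,0,0,0,0],[0,0,0,0,0,0]]}}

```text
time: 44.48
tool_pos: [0.3023, 0.3752, 0.2766]
ee_rot: [-3.142, 0.001, 2.261]
wrist_force: [-0.1, -1.3, 0.4]
width: 0.094
finger_force: 0.0
```

```bash
python3 - <<'E'
from h import *
np.set_printoptions(precision=4,suppress=True)
im=snap('top','topend'); s=snap('scene','sceneend')
a=cv2.imread('pics/top0.png')[:,:,::-1]
C=lambda i:cv2.resize(i[220:290,300:470],(680,280),interpolation=cv2.INTER_CUBIC)
cv2.imwrite('pics/end.png',np.vstack([C(a),C(im)])[:,:,::-1])
# registration of caps before/after
for n,(u,v,r) in dict(white=(334,254,14),black=(383,263,13)).items():
    t=a[v-r:v+r,u-r:u+r]; R=im[v-r-6:v+r+6,u-r-6:u+r+6]
    k=cv2.matchTemplate(R,t,cv2.TM_CCOEFF_NORMED);print(n,cv2.minMaxLoc(k)[1],np.array(cv2.minMaxLoc(k)[3])-6)
E
```

```text
white 0.9214211106300354 [0 0]
black 0.9072372317314148 [0 0]
```

View pics/end.png

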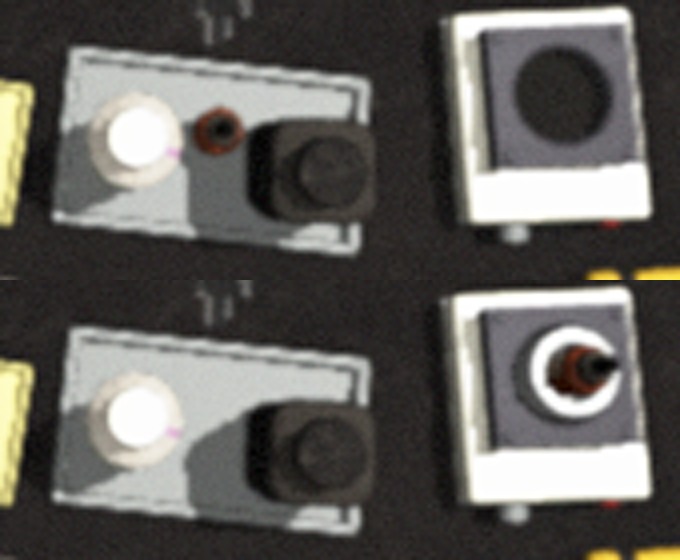

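```bash
python3 - <<'E'
from h import *
for z,X in [('rim',(.4795,-.367,.098)),('collar',(.4795,-.367,.139)),('bulb',(.4795,-.367,.164)),('floor',(.4795,-.367,.112))]:
    print(z,(proj('top',X)-[300,220])*4+[0,280])
E
```

```text
rim [576.34732603 372.28325729]
collar [597.61503913 367.96740142]
bulb [611.47254605 365.15529828]
floor [583.41616624 370.84877792]
```

```bash
python3 -c "
from bench import ticket;print(ticket.close_job())"
```

```text
the job is handed in; nothing more can be done
None
```

The job is handed in, done in the order you asked at about 45 s: the sleeve is seated in the socket, the dropper bottle stands upright in it, and the white and black bottles are back in the spill tray within about 2 mm of their original spots.

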